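# Feel along a re-covered pool cushion

## Task

The cushion of this bumper pool rail has just been glued back on: feel it for loose or dead spots. With the side of your fingertips run slowly along its nose from the pocket end to the corner end, pressing lightly inward all the way so that each part of the nose gives a little but is never squashed flat, then take your hand away. Grasp nothing, and leave the bumper, chalk, screwdriver and tape where they are.

Things in the scene. Friction and masses are not known exactly. Their poses are not given: they have to be found in the camera images.
- rail: Half end rail of a bumper pool table, fixed to the bench: black cap (top 49 mm up) on a wooden sub-rail, teal cushion along one long side; rounded aluminium corner cap (51 mm high) at one end, white half-pocket liner at the other. 340 x 166 mm. Origin on the bench below the middle of the cushion's nose; x level into the cushion, from the free space before the nose to the cap; y along the nose, pocket to corner; z up.
- nose_pocket_end (a point): The pocket end of the cushion's nose, on its foremost line (the unpressed nose), 34 mm above the bench. Fixed to the rail.
- nose_corner_end (a point): The corner end of the cushion's nose, on its foremost line (unpressed), 34 mm above the bench, 240 mm from the pocket end. The nose is straight between the two. Fixed to the rail.
- nose: The cushion's nose: a straight level teal bead, 14 mm thick, 240 mm long, centre line 34 mm up; below it the cushion slopes back, so the space in front is free down to the bench. Origin at the middle of its foremost line; axes as the rail's. Springy: pushed level inward it gives 1 mm per N at its middle, 1.5 mm per N near its ends, and springs back; squashed flat and hard at 10 mm.
- rubber (a joint): How far the nose is pushed in on average, in m: 0 untouched, 0.001 for each newton of inward push wherever it is pushed, 0.010 squashed flat.
- nose_1: Stretch 1 of 6 of the nose, counted from the pocket end, 40 mm long and joined to its neighbours without a step. Origin at the middle of its foremost line; axes as the rail's.
- nose_2: Stretch 2 of 6 of the nose, counted from the pocket end, 40 mm long and joined to its neighbours without a step. Origin at the middle of its foremost line; axes as the rail's.
- nose_3: Stretch 3 of 6 of the nose, counted from the pocket end, 40 mm long and joined to its neighbours without a step. Origin at the middle of its foremost line; axes as the rail's.
- nose_4: Stretch 4 of 6 of the nose, counted from the pocket end, 40 mm long and joined to its neighbours without a step. Origin at the middle of its foremost line; axes as the rail's.
- nose_5: Stretch 5 of 6 of the nose, counted from the pocket end, 40 mm long and joined to its neighbours without a step. Origin at the middle of its foremost line; axes as the rail's.
- nose_6: Stretch 6 of 6 of the nose, counted from the pocket end, 40 mm long and joined to its neighbours without a step. Origin at the middle of its foremost line; axes as the rail's.
- bumper: Loose bystander: a red table bumper, 58 mm in diameter, 40 mm high, standing on the bench in front of the cushion. Origin under its centre.
- chalk: Loose bystander: a blue cube of cue chalk, 22 mm, on the bench in front of the cushion. Origin under its centre.
- driver: Loose bystander: a screwdriver, 200 mm long, lying on the bench off the pocket end of the rail. Its handle lies to its own -x.
- tape: Loose bystander: a yellow tape roll, 90 mm in diameter, 24 mm high, lying flat off the corner end of the rail. Origin under its centre.

How it is judged:
By the outcome, as a careful person would: the job done as asked, in the order asked, and still so for the second after the job is handed in, with the robot touching nothing.
It also fails if it takes over 45 s, if anything falls off the work surface, if the arm or the gripper's body presses on something with over 40 N, if the wrist force passes 120 N, or if a joint passes its speed limit or range.

## Robot

A 6-joint arm with a two-finger parallel gripper is mounted at the origin on the work surface. World frame = base frame: x ahead of the robot, y to its left, z up, the work surface at z = 0. Lengths are in m, angles in rad, forces in N, time in s.
With the tool pointing down it reaches from about 0.35 to 0.975 m from the base axis. Payload 17.4 kg.
Tool frame: the origin (TCP) lies on the centre line of the jaws, within the pads' length; the fingertips stand 25 mm ahead of it and the grasp point (between the pads) lies 6 mm ahead of it; x points along the fingers, z is the direction in which the jaws open and shut, and the axes are right-handed (so a half turn about x gives the same grasp; the last joint's range is limited). The gripper opens to 85 mm and grips with 20 to 120 N. Pads are 22 mm wide; open, the fingers measure 114 mm over their backs; the gripper's body (76 mm by 85 mm) begins 54 mm behind the grasp point. The pads swing forward as they close: fully open they stand 13 mm farther back than shut.
Start: joints at [1.289, 0.116, 1.442, -0, 1.584, -0.038], TCP at [0.163, 0.655, 0.256] pointing down, gripper open.
Joint ranges: [-2.83, 2.83], [-0.83, 2.19], [0.07, 2.5], [-1.14, 4.28], [0.01, 3], [-2.97, 2.97]. Speed limits (rad/s): [1.89, 1.89, 2.22, 3.14, 3.14, 3.14].

## Interface

Orientations are given as a rotation vector (axis times angle).
In Python, from cell import env gives the robot as it stands.
- The arm moves only by the shell command python3 -m pendant 'ROWS' [FORCE]. ROWS is JSON, a list of rows, each an object of numbers: "dx", "dy", "dz": the shift along the world's x, y, z in m; "rx", "ry", "rz": the turn, a rotation vector about the world's x, y, z in units of 5 degrees (1.0 is 5 degrees); "claw": the opening, from -1 (shut) to 1 (fully open). In form: [{"dx": .., "dy": .., "dz": .., "rx": .., "ry": .., "rz": .., "claw": ..}, ...]. A call has 1 to 8 rows; each row is the pose to reach, as a shift and turn from the pose commanded when the call began; what a row does not reach only later rows make up. A row lasts 1/10 s, in which the tool goes at most 50 mm and 8.59 degrees, less where a joint would pass 70% of its speed; a pose out of reach is approached as far as the arm can. A call with a gripper value outside its range is refused whole. The fingers move at their own pace and stop on an object; FORCE is the grip in N (left out, the last holds). Time passes only in rows, so rows that repeat a pose let the fingers close. It gives the time, the measured TCP pose, the force and the opening at its end, in the units of the state.
- env.observe(): the state, without advancing time (a new reading comes with each control period).
- env.snapshot(name): name is "side" or "top"; returns (picture, depth): 384x512x3 uint8, red, green, blue; 384x512 float32, m along the optical axis (not along the pixel's ray), 0 where there is no reading.
- env.camera_params(name): a dict with "intrinsics" (3x3 intrinsics, pixels), "R" (3x3) and "t" (3): a world point X has camera coordinates R X + t. Camera axes: x right, y down, z forward; pixel columns grow to the right and rows downward; lengths in m; the calibration is good to about 2 mm. A picture is of the moment at which its call begins. camera_params takes no time and is no camera call.
- env.sign_off(): hands the job in, once; it reports no verdict.
Trained networks look in the newest picture that a camera, given by its name, has taken for a name from the list of things; names that differ only in an ending like _2 or _b are one class to them, and where a whole thing is asked for, a point or a joint stands for the part that bears it (a point fixed in the world has none). Each returns a list of dicts, best first, with "p" (0 to 1); they miss things now and then, are a little off and sometimes report something else, mostly with a low value. They report only what shows in the picture. A call takes as long as a camera call.
- env.recognise(query, camera): "xy" ([column, row] in pixels, amid what is visible of it).
The state is a dict: "time_s": time; "joint_positions": joint angles; "joint_velocities": joint speeds; "effort": joint torques, N m; "position": TCP position; "eef_rot": TCP orientation; "ft_force": force on the tool from outside, world axes, zero at the start; "torque": the same for the moment, N m; "opening": finger opening in m.
Only numpy, scipy, OpenCV 4.12 (cv2) and the standard library are available. Lean on these libraries where they do the work, as an engineer would, in place of code of your own. Each camera call takes 0.05 s, during which the arm holds its last target. There are 200 camera calls.

## Working session

There is one attempt and no reset: what is moved stays moved. The work goes in short steps, Python scripts to look and compute and a shell command to move; the robot and the scene stay as the last step left them, time stands still between calls to the robot, and variables do not carry over. Pictures are saved under pics/ and viewed, about 8 in all and at most 12, crops included, and the job is handed in when it is done.

```bash
mkdir -p pics; ls; python3 - <<'E'
from cell import env
import cv2,numpy as np
for n in("top","side"):
    p,d=env.snapshot(n); cv2.imwrite(f"pics/{n}0.png",p[:,:,::-1]); np.savez(f"{n}0.npz",p=p,d=d)
    c=env.camera_params(n); print(n,np.round(c["intrinsics"],1).tolist(),np.round(c["R"],3).tolist(),np.round(c["t"],3).tolist())
    for q in("nose_pocket_end","nose_corner_end","nose","bumper","chalk","driver","tape","rail"):
        print(q,[(np.round(r["xy"]).tolist(),round(r["p"],2)) for r in env.recognise(q,n)[:2]])
o=env.observe();print(o["time_s"],o["position"],o["eef_rot"],o["ft_force"],o["opening"])
E
```

```text
pics
top [[369.4, 0.0, 255.1], [0.0, 369.4, 193.1], [0.0, 0.0, 1.0]] [[0.002, -0.999, -0.036], [-0.996, 0.001, -0.091], [0.091, 0.036, -0.995]] [0.06, 0.588, 0.878]
nose_pocket_end [([308.0, 171.0], 0.82), ([300.0, 197.0], 0.57)]
nose_corner_end []
nose [([300.0, 201.0], 0.87), ([277.0, 191.0], 0.51)]
bumper [([258.0, 247.0], 0.74)]
chalk []
driver [([403.0, 236.0], 0.62), ([324.0, 206.0], 0.44)]
tape []
rail [([309.0, 174.0], 0.92)]
side [[484.0, 0.0, 259.6], [0.0, 484.0, 185.5], [0.0, 0.0, 1.0]] [[0.899, -0.437, -0.005], [-0.222, -0.446, -0.867], [0.377, 0.781, -0.499]] [-0.512, 0.183, 0.873]
nose_pocket_end [([304.0, 213.0], 0.59)]
nose_corner_end [([307.0, 214.0], 0.85)]
nose [([274.0, 211.0], 0.88), ([271.0, 189.0], 0.59)]
bumper [([199.0, 203.0], 0.86)]
chalk [([201.0, 234.0], 0.75)]
driver [([295.0, 303.0], 0.67), ([278.0, 232.0], 0.63)]
tape [([275.0, 155.0], 0.81)]
rail [([308.0, 210.0], 0.6), ([294.0, 304.0], 0.16)]
0.9 [0.16294494 0.65504263 0.2563058 ] [-1.02776331  1.31472825  1.02778634] [0.15973808 0.22180115 0.03437603] 0.08564741603424876
```

View pics/top0.png

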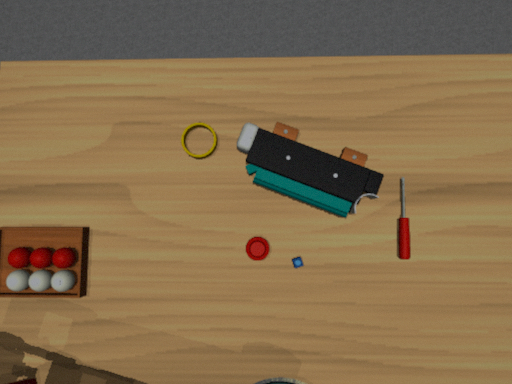

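View pics/side0.png

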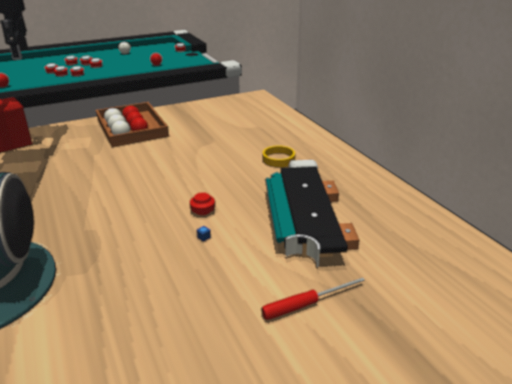

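The top view shows the rail with its nose facing the robot. The pocket end is at about (348,213), the corner end at about (250,172), the bumper at (258,248), the chalk at (297,262), the screwdriver at (404,225) and the tape at (200,140). Next I'll find the teal cushion in 3D.

```bash
cat > h.py <<'E'
from cell import env
import numpy as np,cv2
def cloud(n,f):
    z=np.load(f);p,d=z["p"],z["d"];c=env.camera_params(n);K,R,t=[np.array(c[k]) for k in("intrinsics","R","t")]
    v,u=np.mgrid[:384,:512];X=np.stack([(u-K[0,2])/K[0,0]*d,(v-K[1,2])/K[1,1]*d,d],-1)
    return p,d,(X-t)@R
def proj(n,X):
    c=env.camera_params(n);q=(np.array(X)@np.array(c["R"]).T+c["t"])@np.array(c["intrinsics"]).T
    return q[...,:2]/q[...,2:]
E
python3 - <<'E'
from h import *
for n in("top","side"):
    p,d,W=cloud(n,n+"0.npz"); h=cv2.cvtColor(p,cv2.COLOR_RGB2HSV)
    m=(h[...,0]>80)&(h[...,0]<95)&(h[...,1]>150)&(h[...,2]>50)
    k,l,s,_=cv2.connectedComponentsWithStats(m.astype(np.uint8))
    roi=(slice(150,225),slice(235,365)) if n=="top" else (slice(160,250),slice(255,310))
    i=np.argmax([ (l[roi]==j).sum() if j else 0 for j in range(k)]); m=(l==i)
    P=W[m&(d>0)]; print(n,m.sum(),P.min(0).round(3),P.max(0).round(3))
    uv=np.argwhere(m)[:,::-1].astype(np.float32); print("rect",cv2.boxPoints(cv2.minAreaRect(uv)).round(1).tolist())
    N=P[(P[:,2]>.02)&(P[:,2]<.06)]
    q=cv2.fitLine(N[:,:2].astype(np.float32),cv2.DIST_HUBER,0,.01,.01).ravel();print("dir",q.round(4),"z pct",np.percentile(P[:,2],[5,25,50,75,95]).round(3))
    D=q[:2]*(1 if q[1]<0 else -1); # toward right/pocket
    nrm=np.array([-D[1],D[0]]); nrm*=np.sign(nrm[0]); a=N[:,:2]@D;b=N[:,:2]@nrm
    print("D",D,"nrm",nrm,"along",np.percentile(a,[0,1,5,95,99,100]).round(4),"across",np.percentile(b,[0,1,5,95,99,100]).round(4))
    for lo in np.arange(a.min(),a.max(),.03):
        s=(a>=lo)&(a<lo+.03); print(round(lo,3),s.sum(),np.percentile(b[s],[2,10,50]).round(4),N[s][b[s]<np.percentile(b[s],20),2].mean().round(4))
    for q,r in (("bumper",[258,248] if n=="top" else [202,204]),("chalk",[297,262] if n=="top" else [203,233]),("driver",[404,238]if n=="top" else [291,305]),("tape",[200,125] if n=="top" else[279,163])):print(q,W[r[1],r[0]].round(3))
    x0,y0,x1,y1=(225,120,395,250) if n=="top" else (250,150,370,270)
    cv2.imwrite(f"pics/{n}crop.png",cv2.resize(p[y0:y1,x0:x1,::-1],None,fx=4.5,fy=4.5,interpolation=cv2.INTER_CUBIC))
E
python3 - <<'E'
import cv2,numpy as np
a=cv2.imread("pics/topcrop.png");b=cv2.imread("pics/sidecrop.png");print(a.shape,b.shape)
E
```

```text
top 1695 [ 0.532 -0.17  -0.003] [0.665 0.082 0.047]
rect [[241.60000610351562, 177.39999389648438], [247.5, 162.10000610351562], [352.0, 202.3000030517578], [346.20001220703125, 217.60000610351562]]
dir [ 0.3728  0.9279  0.5926 -0.0475] z pct [0.038 0.04  0.041 0.042 0.044]
D [-0.37277046 -0.92792356] nrm [ 0.92792356 -0.37277046] along [-0.3195 -0.3108 -0.2909 -0.0643 -0.0541 -0.0505] across [0.5466 0.5479 0.5498 0.5846 0.5868 0.5878]
-0.32 91 [0.5598 0.5667 0.5755] 0.0391
-0.29 195 [0.548  0.551  0.5663] 0.0407
-0.26 195 [0.5479 0.5506 0.566 ] 0.0403
-0.23 202 [0.5479 0.5507 0.5666] 0.0407
-0.2 199 [0.5487 0.5517 0.5669] 0.0405
-0.17 205 [0.5488 0.5514 0.5672] 0.0405
-0.14 202 [0.5492 0.5522 0.5675] 0.0404
-0.11 206 [0.5497 0.5526 0.5684] 0.041
-0.08 188 [0.5498 0.553  0.5683] 0.0406
bumper [0.455 0.052 0.043]
chalk [ 0.421 -0.041  0.022]
driver [ 0.48  -0.297  0.026]
tape [0.761 0.2   0.023]
side 1130 [ 0.53  -0.161  0.035] [0.657 0.078 0.046]
rect [[263.8999938964844, 175.39999389648438], [283.1000061035156, 171.60000610351562], [295.8999938964844, 235.60000610351562], [276.70001220703125, 239.5]]
dir [ 0.3826  0.9239  0.5877 -0.0593] z pct [0.039 0.041 0.042 0.043 0.044]
D [-0.38257495 -0.92392445] nrm [ 0.92392445 -0.38257495] along [-0.3219 -0.3107 -0.2881 -0.07   -0.06   -0.057 ] across [0.5455 0.5464 0.5484 0.5831 0.5857 0.5867]
-0.322 42 [0.559 0.561 0.571] 0.04
-0.292 109 [0.5464 0.5493 0.5647] 0.0412
-0.262 108 [0.5464 0.5492 0.5647] 0.0411
-0.232 128 [0.546  0.5492 0.5652] 0.0414
-0.202 140 [0.547  0.5496 0.5647] 0.0406
-0.172 145 [0.5471 0.5496 0.5659] 0.0408
-0.142 158 [0.5477 0.551  0.5662] 0.041
-0.112 168 [0.5483 0.5515 0.5673] 0.0406
-0.082 128 [0.549  0.5508 0.5627] 0.0402
bumper [0.448 0.039 0.03 ]
chalk [ 0.417 -0.052  0.02 ]
driver [ 0.476 -0.309  0.021]
tape [0.706 0.165 0.013]
(585, 765, 3) (540, 540, 3)
```

View pics/topcrop.png

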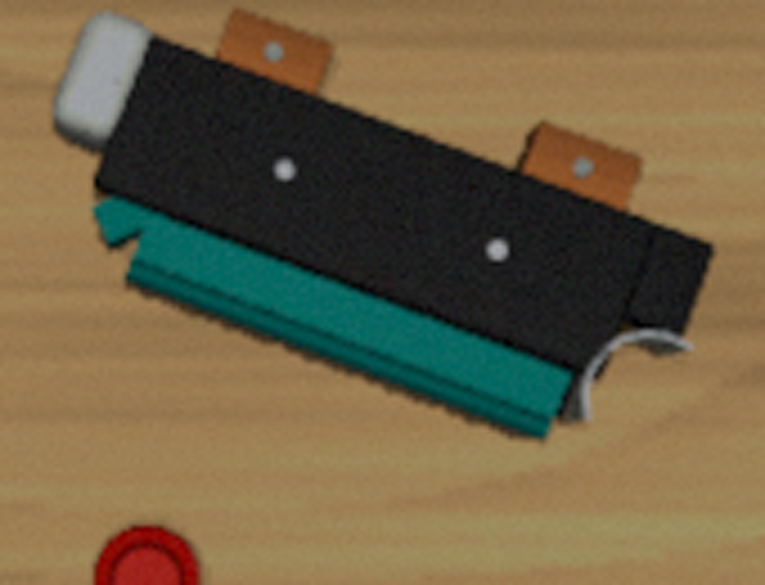

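View pics/sidecrop.png

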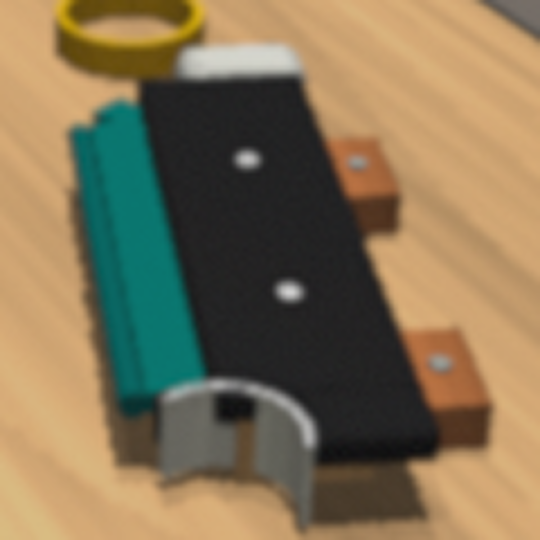

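The crops show the nose running from the pocket end at about top-image pixel (346,218) to the corner end at about (253,183). I'll fit its front edge in the top image at z≈34 mm and check it against the side view and the 240 mm length.

```bash
python3 - <<'E'
from h import *
from scipy.spatial.transform import Rotation as Ro
def ray(n,uv,z):
    c=env.camera_params(n);K,R,t=[np.array(c[k]) for k in("intrinsics","R","t")]
    o=-R.T@t; d=(np.c_[uv,np.ones(len(uv))]@np.linalg.inv(K).T)@R
    return o+d*((z-o[2])/d[:,2])[:,None]
for n,z in(("top",.036),("side",.036)):
    p,d,W=cloud(n,n+"0.npz");h=cv2.cvtColor(p,cv2.COLOR_RGB2HSV)
    m=((h[...,0]>78)&(h[...,0]<98)&(h[...,1]>120)&(h[...,2]>40))
    if n=="top": E=[(u,np.nonzero(m[150:230,u])[0].max()+150.5) for u in range(256,346)]
    else: E=[(np.nonzero(m[v,255:320])[0].min()+254.5,v) for v in range(181,238)]
    X=ray(n,np.array(E,float),z)
    l=cv2.fitLine(X[:,:2].astype(np.float32),cv2.DIST_HUBER,0,.001,.001).ravel()
    D=l[:2]*np.sign(l[1]); nr=np.array([D[1],-D[0]]); print(n,"dir",D,"in",nr,"off",l[2:]@nr,"res",np.std(X[:,:2]@nr))
    ends=np.array([[346.1,217.3],[253.2,182.8]]) if n=="top" else np.array([[250+125/4.5,150+412/4.5],[250+72/4.5,150+130/4.5]])
    P=ray(n,ends,z);print("ends",P.round(4).tolist(),np.linalg.norm(P[0]-P[1]),"along",P[:,:2]@D)
o=env.observe();M=Ro.from_rotvec(o["eef_rot"]).as_matrix();print(M.round(3))
E
```

```text
top dir [0.36099046 0.9325695 ] in [ 0.9325695  -0.36099046] off 0.5495517 res 0.0006785687809560453
ends [[0.5287, -0.1584, 0.036], [0.6123, 0.0645, 0.036]] 0.2380083328960948 along [0.04317626 0.28117184]
side dir [0.37154672 0.9284143 ] in [ 0.9284143  -0.37154672] off 0.54817086 res 0.0007964525016802581
ends [[0.5287, -0.1627, 0.036], [0.6188, 0.0678, 0.036]] 0.24747550144178582 along [0.04535869 0.29282635]
[[-0.    -0.97   0.241]
 [-0.     0.241  0.97 ]
 [-1.     0.    -0.   ]]
```

```bash
python3 -m pendant '[{"dx":0.25,"dy":-0.3,"rz":-1.5,"claw":-1},{"dx":0.25,"dy":-0.3,"rz":-1.5,"claw":-1},{"dx":0.25,"dy":-0.3,"rz":-1.5,"claw":-1},{"dx":0.25,"dy":-0.3,"rz":-1.5,"claw":-1},{"dx":0.25,"dy":-0.3,"rz":-1.5,"claw":-1},{"dx":0.25,"dy":-0.3,"rz":-1.5,"claw":-1},{"dx":0.25,"dy":-0.3,"rz":-1.5,"claw":-1},{"dx":0.25,"dy":-0.3,"rz":-1.5,"claw":-1}]' 20
```

```text
validation failed for argument at $[0]...
```

```bash
python3 -m pendant '[{"dx":0.25,"dy":-0.3,"dz":0,"rx":0,"ry":0,"rz":-1.5,"claw":-1},{"dx":0.25,"dy":-0.3,"dz":0,"rx":0,"ry":0,"rz":-1.5,"claw":-1},{"dx":0.25,"dy":-0.3,"dz":0,"rx":0,"ry":0,"rz":-1.5,"claw":-1},{"dx":0.25,"dy":-0.3,"dz":0,"rx":0,"ry":0,"rz":-1.5,"claw":-1},{"dx":0.25,"dy":-0.3,"dz":0,"rx":0,"ry":0,"rz":-1.5,"claw":-1},{"dx":0.25,"dy":-0.3,"dz":0,"rx":0,"ry":0,"rz":-1.5,"claw":-1},{"dx":0.25,"dy":-0.3,"dz":0,"rx":0,"ry":0,"rz":-1.5,"claw":-1},{"dx":0.25,"dy":-0.3,"dz":0,"rx":0,"ry":0,"rz":-1.5,"claw":-1}]' 20
```

```text
time_s: 1.7
position: [0.4141, 0.3529, 0.2566]
eef_rot: [-0.928, 1.363, 0.928]
ft_force: [0.1, 0.3, 0.2]
opening: -0.0002
```

```bash
python3 -m pendant '[{"dx":0.056,"dy":-0.394,"dz":0,"rx":0,"ry":0,"rz":0,"claw":-1},{"dx":0.056,"dy":-0.394,"dz":0,"rx":0,"ry":0,"rz":0,"claw":-1},{"dx":0.056,"dy":-0.394,"dz":0,"rx":0,"ry":0,"rz":0,"claw":-1},{"dx":0.056,"dy":-0.394,"dz":0,"rx":0,"ry":0,"rz":0,"claw":-1},{"dx":0.056,"dy":-0.394,"dz":0,"rx":0,"ry":0,"rz":0,"claw":-1},{"dx":0.056,"dy":-0.394,"dz":0,"rx":0,"ry":0,"rz":0,"claw":-1},{"dx":0.056,"dy":-0.394,"dz":0,"rx":0,"ry":0,"rz":0,"claw":-1},{"dx":0.056,"dy":-0.394,"dz":0,"rx":0,"ry":0,"rz":0,"claw":-1}]'
python3 -m pendant '[{"dx":0.013,"dy":-0.098,"dz":0,"rx":0,"ry":0,"rz":0,"claw":-1},{"dx":0.013,"dy":-0.098,"dz":0,"rx":0,"ry":0,"rz":0,"claw":-1},{"dx":0.013,"dy":-0.098,"dz":-0.04,"rx":0,"ry":0,"rz":0,"claw":-1},{"dx":0.013,"dy":-0.098,"dz":-0.08,"rx":0,"ry":0,"rz":0,"claw":-1},{"dx":0.013,"dy":-0.098,"dz":-0.12,"rx":0,"ry":0,"rz":0,"claw":-1},{"dx":0.013,"dy":-0.098,"dz":-0.15,"rx":0,"ry":0,"rz":0,"claw":-1},{"dx":0.013,"dy":-0.098,"dz":-0.15,"rx":0,"ry":0,"rz":0,"claw":-1},{"dx":0.013,"dy":-0.098,"dz":-0.15,"rx":0,"ry":0,"rz":0,"claw":-1}]'
python3 - <<'E'
from h import *
o=env.observe();print(o["time_s"],o["position"],o["ft_force"])
for n in("top","side"):
    p,d=env.snapshot(n);np.savez(n+"1.npz",p=p,d=d)
    x0,y0,x1,y1=(225,120,395,290) if n=="top" else (190,120,370,290)
    cv2.imwrite(f"pics/{n}1.png",cv2.resize(p[y0:y1,x0:x1,::-1],None,fx=3.3,fy=3.3,interpolation=cv2.INTER_CUBIC))
E
```

```text
time_s: 2.5
position: [0.4687, -0.0411, 0.2567]
eef_rot: [-0.929, 1.363, 0.928]
ft_force: [1.5, 0.7, -0.1]
opening: -0.0002
time_s: 3.3
position: [0.4822, -0.137, 0.1073]
eef_rot: [-0.929, 1.363, 0.929]
ft_force: [-0.0, 0.2, 0.7]
opening: 0.0
3.3 [ 0.48216218 -0.1370185   0.10731281] [-0.02409378  0.21819903  0.72796955]
```

View pics/side1.png

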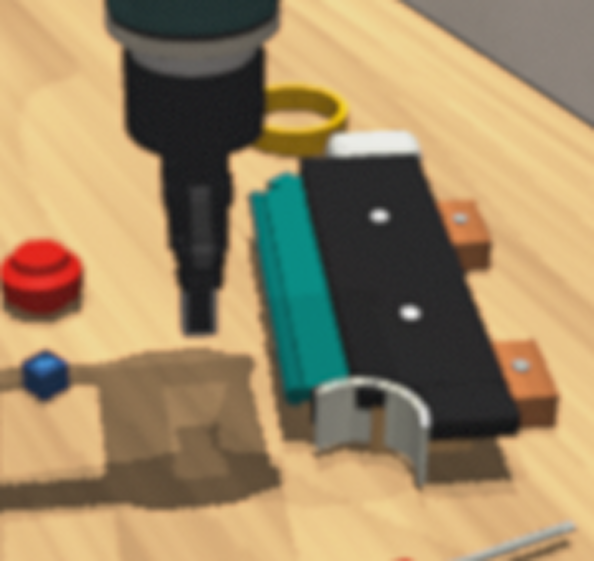

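The side view shows the shut fingers in front of the pocket end with the tip at about pixel (251,221). They widen roughly 30 mm above the tip. I'll measure tip height and widths from depth.

```bash
python3 - <<'E'
from h import *
tcp=np.array([.48216,-.13702,.10731]);D=np.array([.366,.9305]);I=np.array([.9305,-.366])
for n in("side","top"):
    print(n,proj(n,tcp-[0,0,.025]).round(1),proj(n,tcp-[0,0,.038]).round(1))
    p,d,W=cloud(n,n+"1.npz");m=(d>0)&(W[...,2]>.06)&(W[...,2]<.2)&(np.linalg.norm(W[...,:2]-tcp[:2],axis=-1)<.07)
    P=W[m];a=(P[:,:2]-tcp[:2])@D;b=(P[:,:2]-tcp[:2])@I;print(P[:,2].min() if len(P) else None)
    for z in np.arange(.07,.18,.008):
        s=(P[:,2]>=z)&(P[:,2]<z+.008)
        if s.sum()>3:print(z.round(3),s.sum(),"along",a[s].min().round(3),a[s].max().round(3),"in",b[s].min().round(3),b[s].max().round(3))
E
```

```text
side [249.7 220.8] [249.8 226.5]
0.08361543836828564
0.078 11 along -0.007 -0.004 in -0.007 0.01
0.086 26 along -0.012 -0.004 in -0.011 0.01
0.094 42 along -0.015 -0.004 in -0.011 0.01
0.102 44 along -0.015 -0.003 in -0.011 0.01
0.11 39 along -0.016 -0.005 in -0.01 0.01
0.118 6 along -0.014 -0.012 in -0.005 0.006
0.126 22 along -0.034 0.008 in -0.013 0.012
0.134 35 along -0.039 -0.01 in -0.013 0.012
0.142 25 along -0.045 -0.013 in -0.015 0.017
0.15 61 along -0.051 0.007 in -0.017 0.017
0.158 62 along -0.058 -0.004 in -0.017 0.017
0.166 98 along -0.062 -0.006 in -0.017 0.017
0.174 129 along -0.062 0.012 in -0.018 0.018
top [341.3 237.4] [340.2 237.2]
0.16223796270453383
0.166 20 along 0.051 0.06 in -0.013 0.013
0.174 44 along 0.05 0.06 in -0.012 0.011
```

```bash
python3 -m pendant '[{"dx":-0.001,"dy":-0.003,"dz":-0.03,"rx":0,"ry":0,"rz":0,"claw":-1},{"dx":-0.001,"dy":-0.003,"dz":-0.05,"rx":0,"ry":0,"rz":0,"claw":-1},{"dx":-0.001,"dy":-0.003,"dz":-0.063,"rx":0,"ry":0,"rz":0,"claw":-1},{"dx":-0.001,"dy":-0.003,"dz":-0.063,"rx":0,"ry":0,"rz":0,"claw":-1},{"dx":0.012,"dy":-0.008,"dz":-0.063,"rx":0,"ry":0,"rz":0,"claw":-1},{"dx":0.023,"dy":-0.0125,"dz":-0.063,"rx":0,"ry":0,"rz":0,"claw":-1},{"dx":0.0297,"dy":-0.0151,"dz":-0.063,"rx":0,"ry":0,"rz":0,"claw":-1},{"dx":0.0297,"dy":-0.0151,"dz":-0.063,"rx":0,"ry":0,"rz":0,"claw":-1}]'
python3 -m pendant '[{"dx":0,"dy":0,"dz":0,"rx":0,"ry":0,"rz":0,"claw":-1},{"dx":0,"dy":0,"dz":0,"rx":0,"ry":0,"rz":0,"claw":-1}]'
python3 -m pendant '[{"dx":0.0028,"dy":-0.0011,"dz":0,"rx":0,"ry":0,"rz":0,"claw":-1},{"dx":0.0028,"dy":-0.0011,"dz":0,"rx":0,"ry":0,"rz":0,"claw":-1},{"dx":0.0028,"dy":-0.0011,"dz":0,"rx":0,"ry":0,"rz":0,"claw":-1}]'
```

```text
time_s: 4.2
position: [0.5126, -0.1524, 0.0439]
eef_rot: [-0.929, 1.363, 0.928]
ft_force: [0.7, -0.0, 0.8]
opening: -0.0
time_s: 4.4
position: [0.5114, -0.1519, 0.0433]
eef_rot: [-0.929, 1.364, 0.929]
ft_force: [0.3, 0.1, 0.5]
opening: 0.0003
time_s: 4.7
position: [0.5144, -0.1532, 0.0434]
eef_rot: [-0.929, 1.363, 0.929]
ft_force: [0.5, -0.4, 0.7]
opening: -0.0
```

```bash
python3 -m pendant '[{"dx":0.0028,"dy":-0.0011,"dz":0,"rx":0,"ry":0,"rz":0,"claw":-1},{"dx":0.0028,"dy":-0.0011,"dz":0,"rx":0,"ry":0,"rz":0,"claw":-1},{"dx":0.0028,"dy":-0.0011,"dz":0,"rx":0,"ry":0,"rz":0,"claw":-1}]'
python3 -m pendant '[{"dx":0.0019,"dy":-0.0007,"dz":0,"rx":0,"ry":0,"rz":0,"claw":-1},{"dx":0.0019,"dy":-0.0007,"dz":0,"rx":0,"ry":0,"rz":0,"claw":-1},{"dx":0.0019,"dy":-0.0007,"dz":0,"rx":0,"ry":0,"rz":0,"claw":-1}]'
```

```text
time_s: 5.0
position: [0.5173, -0.1543, 0.0433]
eef_rot: [-0.929, 1.364, 0.929]
ft_force: [-0.4, -0.2, 0.9]
opening: 0.0006
time_s: 5.3
position: [0.5191, -0.155, 0.0432]
eef_rot: [-0.929, 1.364, 0.929]
ft_force: [-2.4, 0.9, -0.0]
opening: -0.0003
```

```bash
python3 -m pendant '[{"dx":0.0016,"dy":0.0026,"dz":0,"rx":0,"ry":0,"rz":0,"claw":-1},{"dx":0.0027,"dy":0.0054,"dz":0,"rx":0,"ry":0,"rz":0,"claw":-1},{"dx":0.0038,"dy":0.0082,"dz":0,"rx":0,"ry":0,"rz":0,"claw":-1},{"dx":0.0049,"dy":0.011,"dz":0,"rx":0,"ry":0,"rz":0,"claw":-1},{"dx":0.006,"dy":0.0138,"dz":0,"rx":0,"ry":0,"rz":0,"claw":-1},{"dx":0.0071,"dy":0.0166,"dz":0,"rx":0,"ry":0,"rz":0,"claw":-1},{"dx":0.0082,"dy":0.0194,"dz":0,"rx":0,"ry":0,"rz":0,"claw":-1},{"dx":0.0093,"dy":0.0222,"dz":0,"rx":0,"ry":0,"rz":0,"claw":-1}]'
```

```text
time_s: 6.1
position: [0.5285, -0.1325, 0.0433]
eef_rot: [-0.929, 1.364, 0.929]
ft_force: [-3.0, -1.7, 0.3]
opening: -0.0004
```

```bash
python3 -m pendant '[{"dx":0.0016,"dy":0.0026,"dz":0,"rx":0,"ry":0,"rz":0,"claw":-1},{"dx":0.003,"dy":0.0053,"dz":0,"rx":0,"ry":0,"rz":0,"claw":-1},{"dx":0.0041,"dy":0.0081,"dz":0,"rx":0,"ry":0,"rz":0,"claw":-1},{"dx":0.0052,"dy":0.0109,"dz":0,"rx":0,"ry":0,"rz":0,"claw":-1},{"dx":0.0063,"dy":0.0137,"dz":0,"rx":0,"ry":0,"rz":0,"claw":-1},{"dx":0.0074,"dy":0.0165,"dz":0,"rx":0,"ry":0,"rz":0,"claw":-1},{"dx":0.0085,"dy":0.0193,"dz":0,"rx":0,"ry":0,"rz":0,"claw":-1},{"dx":0.0096,"dy":0.0221,"dz":0,"rx":0,"ry":0,"rz":0,"claw":-1}]'
```

```text
time_s: 6.9
position: [0.5381, -0.1104, 0.0433]
eef_rot: [-0.929, 1.364, 0.929]
ft_force: [-3.9, -0.2, -0.8]
opening: -0.0004
```

```bash
python3 -m pendant '[{"dx":0.0011,"dy":0.0028,"dz":0,"rx":0,"ry":0,"rz":0,"claw":-1},{"dx":0.0022,"dy":0.0056,"dz":0,"rx":0,"ry":0,"rz":0,"claw":-1},{"dx":0.0033,"dy":0.0084,"dz":0,"rx":0,"ry":0,"rz":0,"claw":-1},{"dx":0.0044,"dy":0.0112,"dz":0,"rx":0,"ry":0,"rz":0,"claw":-1},{"dx":0.0055,"dy":0.014,"dz":0,"rx":0,"ry":0,"rz":0,"claw":-1},{"dx":0.0066,"dy":0.0168,"dz":0,"rx":0,"ry":0,"rz":0,"claw":-1},{"dx":0.0077,"dy":0.0196,"dz":0,"rx":0,"ry":0,"rz":0,"claw":-1},{"dx":0.0088,"dy":0.0224,"dz":0,"rx":0,"ry":0,"rz":0,"claw":-1}]'
```

```text
time_s: 7.7
position: [0.5469, -0.088, 0.0433]
eef_rot: [-0.929, 1.364, 0.929]
ft_force: [-5.0, -0.9, -0.5]
opening: 0.0001
```

```bash
python3 -m pendant '[{"dx":0.0011,"dy":0.0028,"dz":0,"rx":0,"ry":0,"rz":0,"claw":-1},{"dx":0.0021,"dy":0.0056,"dz":0,"rx":0,"ry":0,"rz":0,"claw":-1},{"dx":0.0032,"dy":0.0084,"dz":0,"rx":0,"ry":0,"rz":0,"claw":-1},{"dx":0.0042,"dy":0.0112,"dz":0,"rx":0,"ry":0,"rz":0,"claw":-1},{"dx":0.0053,"dy":0.014,"dz":0,"rx":0,"ry":0,"rz":0,"claw":-1},{"dx":0.0064,"dy":0.0168,"dz":0,"rx":0,"ry":0,"rz":0,"claw":-1},{"dx":0.0075,"dy":0.0196,"dz":0,"rx":0,"ry":0,"rz":0,"claw":-1},{"dx":0.0085,"dy":0.0224,"dz":0,"rx":0,"ry":0,"rz":0,"claw":-1}]'
```

```text
time_s: 8.5
position: [0.5554, -0.0656, 0.0433]
eef_rot: [-0.929, 1.363, 0.929]
ft_force: [-4.5, -1.0, -0.1]
opening: 0.0001
```

```bash
python3 -m pendant '[{"dx":0.0011,"dy":0.0028,"dz":0,"rx":0,"ry":0,"rz":0,"claw":-1},{"dx":0.0022,"dy":0.0056,"dz":0,"rx":0,"ry":0,"rz":0,"claw":-1},{"dx":0.0033,"dy":0.0084,"dz":0,"rx":0,"ry":0,"rz":0,"claw":-1},{"dx":0.0044,"dy":0.0112,"dz":0,"rx":0,"ry":0,"rz":0,"claw":-1},{"dx":0.0055,"dy":0.014,"dz":0,"rx":0,"ry":0,"rz":0,"claw":-1},{"dx":0.0066,"dy":0.0168,"dz":0,"rx":0,"ry":0,"rz":0,"claw":-1},{"dx":0.0077,"dy":0.0196,"dz":0,"rx":0,"ry":0,"rz":0,"claw":-1},{"dx":0.0088,"dy":0.0224,"dz":0,"rx":0,"ry":0,"rz":0,"claw":-1}]'
```

```text
time_s: 9.3
position: [0.5642, -0.0432, 0.0433]
eef_rot: [-0.929, 1.364, 0.929]
ft_force: [-5.0, -1.8, 0.0]
opening: 0.0002
```

```bash
python3 -m pendant '[{"dx":0.0011,"dy":0.0028,"dz":0,"rx":0,"ry":0,"rz":0,"claw":-1},{"dx":0.0022,"dy":0.0056,"dz":0,"rx":0,"ry":0,"rz":0,"claw":-1},{"dx":0.0033,"dy":0.0084,"dz":0,"rx":0,"ry":0,"rz":0,"claw":-1},{"dx":0.0044,"dy":0.0112,"dz":0,"rx":0,"ry":0,"rz":0,"claw":-1},{"dx":0.0055,"dy":0.014,"dz":0,"rx":0,"ry":0,"rz":0,"claw":-1},{"dx":0.0066,"dy":0.0168,"dz":0,"rx":0,"ry":0,"rz":0,"claw":-1},{"dx":0.0077,"dy":0.0196,"dz":0,"rx":0,"ry":0,"rz":0,"claw":-1},{"dx":0.0088,"dy":0.0224,"dz":0,"rx":0,"ry":0,"rz":0,"claw":-1}]'
```

```text
time_s: 10.1
position: [0.573, -0.0208, 0.0433]
eef_rot: [-0.929, 1.364, 0.929]
ft_force: [-5.0, -0.1, -0.3]
opening: -0.0
```

```bash
python3 -m pendant '[{"dx":0.001,"dy":0.0028,"dz":0,"rx":0,"ry":0,"rz":0,"claw":-1},{"dx":0.0021,"dy":0.0056,"dz":0,"rx":0,"ry":0,"rz":0,"claw":-1},{"dx":0.0031,"dy":0.0084,"dz":0,"rx":0,"ry":0,"rz":0,"claw":-1},{"dx":0.0042,"dy":0.0112,"dz":0,"rx":0,"ry":0,"rz":0,"claw":-1},{"dx":0.0052,"dy":0.014,"dz":0,"rx":0,"ry":0,"rz":0,"claw":-1},{"dx":0.0063,"dy":0.0168,"dz":0,"rx":0,"ry":0,"rz":0,"claw":-1},{"dx":0.0073,"dy":0.0196,"dz":0,"rx":0,"ry":0,"rz":0,"claw":-1},{"dx":0.0084,"dy":0.0224,"dz":0,"rx":0,"ry":0,"rz":0,"claw":-1}]'
```

```text
time_s: 10.9
position: [0.5815, 0.0016, 0.0433]
eef_rot: [-0.929, 1.363, 0.929]
ft_force: [-2.7, -1.6, -0.9]
opening: -0.0
```

```bash
python3 -m pendant '[{"dx":0.0013,"dy":0.0027,"dz":0,"rx":0,"ry":0,"rz":0,"claw":-1},{"dx":0.0026,"dy":0.0054,"dz":0,"rx":0,"ry":0,"rz":0,"claw":-1},{"dx":0.0037,"dy":0.0082,"dz":0,"rx":0,"ry":0,"rz":0,"claw":-1},{"dx":0.0048,"dy":0.011,"dz":0,"rx":0,"ry":0,"rz":0,"claw":-1},{"dx":0.006,"dy":0.0138,"dz":0,"rx":0,"ry":0,"rz":0,"claw":-1},{"dx":0.0071,"dy":0.0166,"dz":0,"rx":0,"ry":0,"rz":0,"claw":-1},{"dx":0.0083,"dy":0.0194,"dz":0,"rx":0,"ry":0,"rz":0,"claw":-1},{"dx":0.0094,"dy":0.0222,"dz":0,"rx":0,"ry":0,"rz":0,"claw":-1}]'
```

```text
time_s: 11.7
position: [0.5909, 0.0238, 0.0433]
eef_rot: [-0.929, 1.363, 0.929]
ft_force: [-4.9, -0.6, -0.0]
opening: -0.0003
```

```bash
python3 -m pendant '[{"dx":0.0011,"dy":0.0028,"dz":0,"rx":0,"ry":0,"rz":0,"claw":-1},{"dx":0.0022,"dy":0.0056,"dz":0,"rx":0,"ry":0,"rz":0,"claw":-1},{"dx":0.0033,"dy":0.0084,"dz":0,"rx":0,"ry":0,"rz":0,"claw":-1},{"dx":0.0044,"dy":0.0112,"dz":0,"rx":0,"ry":0,"rz":0,"claw":-1},{"dx":0.0055,"dy":0.014,"dz":0,"rx":0,"ry":0,"rz":0,"claw":-1},{"dx":0.0066,"dy":0.0168,"dz":0,"rx":0,"ry":0,"rz":0,"claw":-1},{"dx":0.0077,"dy":0.0196,"dz":0,"rx":0,"ry":0,"rz":0,"claw":-1},{"dx":0.0088,"dy":0.0224,"dz":0,"rx":0,"ry":0,"rz":0,"claw":-1}]'
```

```text
time_s: 12.5
position: [0.5997, 0.0462, 0.0433]
eef_rot: [-0.929, 1.363, 0.929]
ft_force: [-4.8, -1.6, 0.6]
opening: 0.0002
```

```bash
python3 -m pendant '[{"dx":0.001,"dy":0.0028,"dz":0,"rx":0,"ry":0,"rz":0,"claw":-1},{"dx":0.0021,"dy":0.0056,"dz":0,"rx":0,"ry":0,"rz":0,"claw":-1},{"dx":0.0032,"dy":0.0084,"dz":0,"rx":0,"ry":0,"rz":0,"claw":-1},{"dx":0.0043,"dy":0.0112,"dz":0,"rx":0,"ry":0,"rz":0,"claw":-1},{"dx":0.0054,"dy":0.014,"dz":0,"rx":0,"ry":0,"rz":0,"claw":-1},{"dx":0.0065,"dy":0.0168,"dz":0,"rx":0,"ry":0,"rz":0,"claw":-1},{"dx":0.0075,"dy":0.0196,"dz":0,"rx":0,"ry":0,"rz":0,"claw":-1},{"dx":0.0084,"dy":0.0218,"dz":0,"rx":0,"ry":0,"rz":0,"claw":-1}]'
```

```text
time_s: 13.3
position: [0.608, 0.068, 0.0433]
eef_rot: [-0.929, 1.363, 0.929]
ft_force: [-4.7, -1.3, 0.9]
opening: -0.0
```

```bash
python3 -m pendant '[{"dx":-0.006,"dy":0.0024,"dz":0,"rx":0,"ry":0,"rz":0,"claw":-1},{"dx":-0.018,"dy":0.007,"dz":0,"rx":0,"ry":0,"rz":0,"claw":-1},{"dx":-0.035,"dy":0.0137,"dz":0,"rx":0,"ry":0,"rz":0,"claw":-1},{"dx":-0.045,"dy":0.0177,"dz":0.02,"rx":0,"ry":0,"rz":0,"claw":-1},{"dx":-0.045,"dy":0.0177,"dz":0.06,"rx":0,"ry":0,"rz":0,"claw":-1},{"dx":-0.045,"dy":0.0177,"dz":0.1,"rx":0,"ry":0,"rz":0,"claw":-1},{"dx":-0.045,"dy":0.0177,"dz":0.14,"rx":0,"ry":0,"rz":0,"claw":-1},{"dx":-0.045,"dy":0.0177,"dz":0.18,"rx":0,"ry":0,"rz":0,"claw":-1}]'
python3 -m pendant '[{"dx":-0.12,"dy":0.12,"dz":0.05,"rx":0,"ry":0,"rz":0,"claw":-1},{"dx":-0.12,"dy":0.12,"dz":0.05,"rx":0,"ry":0,"rz":0,"claw":-1},{"dx":-0.12,"dy":0.12,"dz":0.05,"rx":0,"ry":0,"rz":0,"claw":-1},{"dx":-0.12,"dy":0.2,"dz":0.05,"rx":0,"ry":0,"rz":0,"claw":-1},{"dx":-0.12,"dy":0.2,"dz":0.05,"rx":0,"ry":0,"rz":0,"claw":-1},{"dx":-0.12,"dy":0.2,"dz":0.05,"rx":0,"ry":0,"rz":0,"claw":-1},{"dx":-0.12,"dy":0.2,"dz":0.05,"rx":0,"ry":0,"rz":0,"claw":-1},{"dx":-0.12,"dy":0.2,"dz":0.05,"rx":0,"ry":0,"rz":0,"claw":-1}]'
python3 - <<'E'
from h import *
a=np.load("top0.npz")["p"];p,d=env.snapshot("top");cv2.imwrite("pics/top2.png",p[:,:,::-1])
for n,(x0,y0,x1,y1) in dict(bumper=(240,230,276,266),chalk=(286,252,308,272),driver=(392,172,416,264),tape=(178,118,222,162),rail=(230,115,390,225)).items():
    D=np.abs(a[y0:y1,x0:x1].astype(int)-p[y0:y1,x0:x1]).max(-1);print(n,"changed px",(D>50).sum(),"median diff",np.median(D))
o=env.observe();print(o["time_s"],o["position"],o["ft_force"])
E
```

```text
time_s: 14.1
position: [0.562, 0.0857, 0.2251]
eef_rot: [-0.929, 1.362, 0.929]
ft_force: [-0.2, 0.5, 0.6]
opening: -0.0
time_s: 14.9
position: [0.4427, 0.2848, 0.2732]
eef_rot: [-0.929, 1.363, 0.929]
ft_force: [0.4, -0.3, -0.4]
opening: -0.0002
bumper changed px 0 median diff 16.0
chalk changed px 0 median diff 16.0
driver changed px 0 median diff 15.0
tape changed px 0 median diff 16.0
rail changed px 0 median diff 14.0
14.95 [0.44296768 0.28452845 0.27319611] [0.62756512 0.4691179  0.1592303 ]
```

View pics/top2.png

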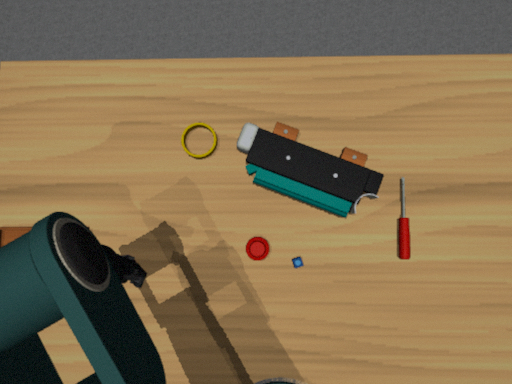

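In this last picture the arm is clear of everything. The bumper (258,248), chalk (297,262), screwdriver (404,225), tape (200,140) and rail are all where they were, so I'm handing in.

```bash
python3 -c "
from cell import env
print(env.sign_off())"
```

```text
the job is handed in; nothing more can be done
None
```

I ran the side of the shut fingertips along the cushion's nose from the pocket end to the corner end in one unbroken pass, then took the hand away and handed in at about 15 s.

- **Pressing:** the pass took 8 s at about 30 mm/s. The fingertips were about 3–4 mm in by position. The inward force was mostly 3.5–4.6 N, which is about 4–5.5 mm of give, well short of the 10 mm flat limit.
- **Weak readings:** I read the force only every 24 mm. Two readings were lower, about 2.2 N some 25 mm from the pocket end and about 1.9 N about 170 mm along. At both places the fingertips were still 3.3–3.5 mm in. The force sensor is noisy by about 0.5 N or more, so I saw no clear loose or dead spot.
- **After the pass:** the wrist force was back to noise level (under 1 N). The before-and-after top pictures show no change at the bumper, chalk, screwdriver, tape or rail.
- **Disagreement:** the two cameras put the corner end about 11 mm apart along the nose. I went by the pocket end plus the stated 240 mm and stopped about 1–2 mm past that point. That is 7 mm short of the side camera's estimate, but the closed fingers, about 29 mm wide, still cover it. The fingers were still in contact there.

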